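Load two specimen carriers into the spring magazine beside the stereo microscope

ROBOT

A 6-joint arm with a two-finger parallel gripper is mounted at the origin on the work surface. World frame = base frame: x ahead of the robot, y to its left, z up, the work surface at z = 0. Lengths are in m, angles in rad, forces in N, time in s.
With the tool pointing down it reaches from about 0.325 to 0.85 m from the base axis. Payload 4.4 kg.
Tool frame: the origin (TCP) lies midway between the tips of the shut fingers; the grasp point (between the pads) lies 19 mm behind it; z points along the fingers, y is the direction in which the jaws open and shut (so a half turn about z gives the same grasp; the last joint's range is limited). The gripper opens to 94 mm and grips with 3 to 60 N. Pads are 16 mm wide; open, the fingers measure 119 mm over their backs; the gripper's body (75 mm by 177 mm) begins 78 mm behind the grasp point.
Start: joints at [0.992, 0.207, 1.542, -0, 1.393, -0.15], TCP at [0.239, 0.523, 0.205] pointing down, gripper open.
Joint ranges: [-2.73, 2.73], [-0.86, 2.22], [0.23, 2.46], [-1.11, 4.25], [0.08, 2.63], [-2.82, 2.82]. Speed limits (rad/s): [2.79, 2.79, 3.14, 3.14, 3.14, 3.14].

INTERFACE

Orientations are given as a unit quaternion [w, x, y, z].
In Python, from rig import r gives the robot as it stands.
- The arm moves only by the tool arm_command, never from a script. Its argument "moves" is a list of rows, each a list of 3 entries, a list of its own where there are three numbers: the shift along the world's x, y, z in m, then the turn, a rotation vector about the world's x, y, z in degrees, then the closure in counts, from 0 (fully open) to 255 (shut). A call has 1 to 8 rows; each row shifts and turns the commanded pose from where the row before left it; what a row does not reach is not made up. A row lasts 1/12 s, in which the tool goes at most 41.7 mm and 7.16 degrees, less where a joint would pass 70% of its speed; a pose out of reach is approached as far as the arm can. A call is refused whole if a number of a shift passes 0.0417 or a number of a turn 7.16, either way. A call with a gripper value outside its range is refused whole. The fingers move at their own pace and stop on an object; the grip force is fixed at half the most. Time passes only in rows, so rows that do not move let the fingers close. It gives the time, the measured TCP pose, the force and the opening at its end, in the units of the state.
- r.observe(): the state, without advancing time (a new reading comes with each control period).
- r.get_image(name): name is "scene" or "top" or "wrist"; returns the picture (420x560x3 uint8, red, green, blue); there is no depth.
- r.calibration(name): a dict with "vertical_fov" (degrees; the focal length in pixels is half the picture's height over the tangent of half this angle, whatever the lens; pixels are square), "cx", "cy" (the principal point, pixels), "R" (3x3) and "t" (3): a world point X has camera coordinates R X + t; the wrist camera has in their place "T_tool_cam" (4x4, takes a point from camera to tool coordinates, whose origin is the TCP and whose axes are the flange's). Camera axes: x right, y down, z forward; pixel columns grow to the right and rows downward; lengths in m; the calibration is good to about 2 mm. A picture is of the moment at which its call begins: read the wrist's pose just before it. calibration takes no time and is no camera call.
- r.close_job(): hands the job in, once; it reports no verdict.
Trained networks look in the newest picture that a camera, given by its name, has taken for a name from the list of things; names that differ only in an ending like _2 or _b are one class to them, and where a whole thing is asked for, a point or a joint stands for the part that bears it (a point fixed in the world has none). Each returns a list of dicts, best first, with "score" (0 to 1); they miss things now and then, are a little off and sometimes report something else, mostly with a low value. They report only what shows in the picture. A call takes as long as a camera call. They do not tell look-alikes from the thing itself.
- r.masks_of(camera, thing): "pixels" (420x560 bool, what is visible of it) and "box" ([left, top, right, bottom] in pixels, round what is visible of it).
The state is a dict: "t": time; "qpos": joint angles; "dq": joint speeds; "joint_torque": joint torques, N m; "tcp_pos": TCP position; "tcp_rot": TCP orientation; "force": force on the tool from outside, world axes, zero at the start; "wrist_torque": the same for the moment, N m; "opening": finger opening in m.
Only numpy, scipy, OpenCV 4.12 (cv2) and the standard library are available. Lean on these libraries where they do the work, as an engineer would, in place of code of your own. Each camera call takes 0.05 s, during which the arm holds its last target. There are 200 camera calls.

TASK

Load both flat aluminium specimen carriers, face up, into the spring-loaded magazine, one at a time: press the carrier with the single round window down past the two steel lips until they snap out over it, then press the carrier with the three rectangular windows in on top of it in the same way. Finish with both carriers held level under the lips and let go, and leave the other things on the bench where they are.

Things in the scene. Friction and masses are not known exactly. Their poses are not given: they have to be found in the camera images.
- carrier_round: 110 x 50 x 16 mm (its x, y, z), loose, flat aluminium slab, about 0.14 kg (0.1 to 0.2), lying face up. Origin: centre of the underside; x along its length, z up. A half turn about z makes no difference. Top face: one round dark window (43 mm across) in the middle. This one is loaded first (ends underneath).
- carrier_slots: 110 x 50 x 16 mm (its x, y, z), loose, flat aluminium slab, about 0.14 kg (0.1 to 0.2), lying face up. Origin: centre of the underside; x along its length, z up. A half turn about z makes no difference. Top face: three rectangular dark windows (each 28 x 40 mm) in a row along x. This one is loaded second (ends on top).
- magazine: Open-topped carrier magazine fixed to the bench, 104 mm high: white base plate 190 x 110 x 12 mm, four aluminium corner guides, a steel spring lip at each x end backed by a white housing (71 to 93 mm from the centre, 86 mm high). Origin: centre of the base's underside, on the bench; x along its length, z up. The carriers lie in it flat, lengthways along this x, either way round.
- magazine_mouth (a point): Centre of the mouth, 92 mm above the bench, axes as the magazine. Below it four L-shaped corner guides enclose 114 x 54 mm (a carrier has 2 mm clearance each side); above it they flare out 8 mm, up to 104 mm. The long (y) sides are open between x = -42 and +42 mm, from the base plate up: fingers holding a carrier across its width at mid-length can go down with it and open there.
- magazine_seat (a point): Centre of the opening, 70 mm above the bench, the height of the lips' undersides; axes as the magazine. The uppermost loaded carrier's top face rests here (its underside 54 mm above the bench), the next one's underside at 38 mm. Press a carrier 3 to 6 mm deeper, so that the lips snap out over it; the platform then lifts it against them. Pushing in takes roughly 10 to 20 N.
- lip_near (a joint): Steel lip at the magazine's -x end (towards the robot), 36 mm wide, standing 5 mm into the opening: flat underside 70 mm above the bench, top sloping at 60 degrees up to about 82 mm, so that a carrier pushed down drives it back. Value, m: 0 = fully out (snapped shut), up to 0.008 = pushed back; spring 1.2 N at 0, 0.2 N more per mm.
- lip_far (a joint): The same for the lip at the magazine's +x end.
- follower (a joint): Sprung platform (100 x 38 mm) inside the magazine, its top 66 mm above the bench when empty. Value: how far it is pressed down, m: 0 empty, about 0.012 with one carrier seated, 0.028 with two, stop at 0.042. It pushes up with 4.5 N plus 0.1 N per mm.
- jar: Bystander: closed amber glass jar, 52 mm across, 62 mm high; origin under its centre. Leave alone.
- dish: Bystander: clear covered petri dish, 88 mm across, 15 mm high; origin under its centre. Leave alone.
- jar_cap: Bystander: black screw cap, 44 mm across, 13 mm high; origin under its centre. Leave alone.
- pencil: Bystander: wooden pencil, 150 x 8 x 8 mm, along its x; origin under its middle. Leave alone.
- forceps: Bystander: steel forceps, about 120 mm long (along its x), 15 mm wide, 7 mm high; origin under its middle. Leave alone.
Mind the look-alikes: they are no part of the job. Leave any purple or yellow look-alike of the carrier_slots alone.

How it is judged:
On the way:
1. the carrier with the round window alone is in the magazine, level, under both snapped-out lips (z of carrier_round in the frame of magazine between 0.048 and 0.0558 m and angle between carrier_round's own z axis and vertical below 0.06 rad and angle between the x axis of carrier_round and the x axis of magazine, either way round below 0.09 rad and x of carrier_round in the frame of magazine between -0.005 and 0.005 m and y of carrier_round in the frame of magazine between -0.005 and 0.005 m and value of joint each of lip_near, lip_far below 0.0015 m and distance between carrier_slots and magazine above 0.09 m), for 0.2 s.
At the end, for the whole second after the job is handed in: Three-window carrier uppermost (underside 50 to 55.8 mm above the bench), round-window one below (34 to 40.5 mm); both centred within 5 mm, level within 0.06 rad, lengthways within 0.09 rad, at rest (under 10 mm/s); both lips within 1.5 mm of fully out (z of carrier_slots in the frame of magazine between 0.05 and 0.0558 m and angle between each of carrier_slots, carrier_round's own z axis and vertical below 0.06 rad and angle between the x axis of each of carrier_slots, carrier_round and the x axis of magazine, either way round below 0.09 rad and x of carrier_slots in the frame of magazine between -0.005 and 0.005 m and y of carrier_slots in the frame of magazine between -0.005 and 0.005 m and z of carrier_round in the frame of magazine between 0.034 and 0.0405 m and x of carrier_round in the frame of magazine between -0.005 and 0.005 m and y of carrier_round in the frame of magazine between -0.005 and 0.005 m and value of joint each of lip_near, lip_far below 0.0015 m and linear speed of each of carrier_round, carrier_slots below 0.01 m/s); the robot touches nothing.
It fails at once if the jar is moved by more than 40 mm (distance of jar from where it was at the start of the episode above 0.04 m).
It fails at once if the dish is moved by more than 40 mm (distance of dish from where it was at the start of the episode above 0.04 m).
It fails at once if the jar cap is moved by more than 40 mm (distance of jar_cap from where it was at the start of the episode above 0.04 m).
It fails at once if the pencil is moved by more than 40 mm (distance of pencil from where it was at the start of the episode above 0.04 m).
It fails at once if the forceps is moved by more than 40 mm (distance of forceps from where it was at the start of the episode above 0.04 m).
It also fails if it takes over 64 s, if anything falls off the work surface, if the arm or the gripper's body presses on something with over 40 N, if the wrist force passes 120 N, or if a joint passes its speed limit or range.

## Working session

There is one attempt and no reset: what is moved stays moved. The work goes in short steps, Python scripts to look and compute and a tool call to move; the robot and the scene stay as the last step left them, time stands still between calls to the robot, and variables do not carry over. Pictures are saved under pics/ and viewed, about 8 in all and at most 12, crops included, and the job is handed in when it is done.

Besides the shell and the picture viewer there is one more tool, called after "Request:" by a JSON object that holds its "op" and its "data". arm_command: Moves the arm, as the interface text tells. Its arguments: {"type":"object","properties":{"moves":{"type":"array"}},"required":["moves"]}

```bash
mkdir -p pics; cat > h.py <<'E'
import numpy as np, cv2
from rig import r
def ray(cam,uv):
    c=r.calibration(cam); f=210/np.tan(np.radians(c["vertical_fov"])/2)
    d=np.array([(uv[0]-c["cx"])/f,(uv[1]-c["cy"])/f,1.])
    if "R" in c: R=np.array(c["R"]);t=np.array(c["t"]); return -R.T@t, R.T@d
    from scipy.spatial.transform import Rotation as Ro
    s=r.observe(); q=s["tcp_rot"]; W=Ro.from_quat([q[1],q[2],q[3],q[0]]).as_matrix()
    T=np.array(c["T_tool_cam"]); return W@T[:3,3]+np.array(s["tcp_pos"]), W@T[:3,:3]@d
def pt(cam,uv,z):
    o,d=ray(cam,uv); return o+d*(z-o[2])/d[2]
def save(cam,name,scale=1.4):
    im=r.get_image(cam); cv2.imwrite(f"pics/{name}.png",cv2.resize(im[:,:,::-1],None,fx=scale,fy=scale)); return im
def rect(cam,mask,z):
    m=mask.astype(np.uint8); c=max(cv2.findContours(m,0,2)[0],key=cv2.contourArea)[:,0,:]
    P=np.array([pt(cam,p,z)[:2] for p in c],np.float32); (x,y),(w,h),a=cv2.minAreaRect(P*1000)
    if w<h: w,h,a=h,w,a+90
    return np.round([x,y,w,h,(a+90)%180-90],1)
E
cat > a.py <<'E'
from h import *
print(r.observe()["tcp_pos"],r.observe()["tcp_rot"],r.calibration("wrist"),r.calibration("top"))
for cam in ["top","scene"]:
    save(cam,cam+"0")
    for n,z in [("carrier_round",.016),("carrier_slots",.016),("magazine",.1),("jar",.03),("dish",.015),("jar_cap",.013),("pencil",.008),("forceps",.007)]:
        for d in r.masks_of(cam,n):
            if d["score"]>.3: print(cam,n,round(d["score"],2),np.round(d["box"]),rect(cam,d["pixels"],z))
E
python3 a.py
```

```text
[0.23863588 0.52226512 0.20430883] [-3.87470286e-04  2.12747904e-01  9.77106480e-01 -1.05208669e-03] {'vertical_fov': 68.24422031503009, 'cx': 275.6062513734338, 'cy': 212.6120881499518, 'T_tool_cam': array([[ 1.68672661e-03, -9.66761701e-01, -2.55673559e-01,
         7.37145416e-02],
       [ 9.99998577e-01,  1.63887626e-03,  4.00203336e-04,
        -7.17960923e-04],
       [ 3.21160697e-05, -2.55673871e-01,  9.66763089e-01,
        -1.79649440e-01],
       [ 0.00000000e+00,  0.00000000e+00,  0.00000000e+00,
         1.00000000e+00]])} {'vertical_fov': 44.43519405006792, 'cx': 282.8873259648075, 'cy': 211.83497239790964, 'R': array([[ 0.02510947, -0.99965649, -0.00751174],
       [-0.99360674, -0.02412877, -0.11028805],
       [ 0.11006891,  0.010233  , -0.99387128]]), 't': array([-0.06566869,  0.55154673,  1.19040157])}
top carrier_slots 0.85 [379. 274. 420. 326.] [ 356.8 -328.5  110.8   54.1  -31.4]
top carrier_slots 0.84 [357. 208. 398. 258.] [ 510.5 -280.7  111.4   52.9  -20.6]
top carrier_slots 0.68 [419. 145. 465. 190.] [ 674.6 -433.7  111.    56.1   40.2]
top carrier_slots 0.
[... 1020 characters left out ...]
.4  109.7   69.5  -31.4]
scene carrier_slots 0.65 [240. 169. 281. 191.] [ 511.8 -277.2  110.2   71.   -19.5]
scene carrier_slots 0.39 [276. 255. 323. 289.] [563.3  39.4 108.4  71.4 -10.1]
scene magazine 0.81 [250. 234. 346. 314.] [599.5  91.4 195.1 152.1 -11.1]
scene jar 0.79 [277. 335. 302. 377.] [690.4 208.4  74.1  50.8  62. ]
scene dish 0.75 [184. 205. 219. 235.] [ 707.5 -216.3   99.7   86.4   71. ]
scene jar_cap 0.72 [266. 260. 272. 275.] [619.2   4.3  34.9  14.4  77.3]
scene jar_cap 0.5 [316. 197. 336. 212.] [ 399.7 -117.7   53.    44.    56.7]
scene pencil 0.63 [177. 289. 244. 305.] [763.6  13.5 145.6  10.6 -11.6]
scene forceps 0.49 [360. 252. 403. 279.] [391.4 105.4 119.1  19.1  -5.2]
```

View pics/top0.png

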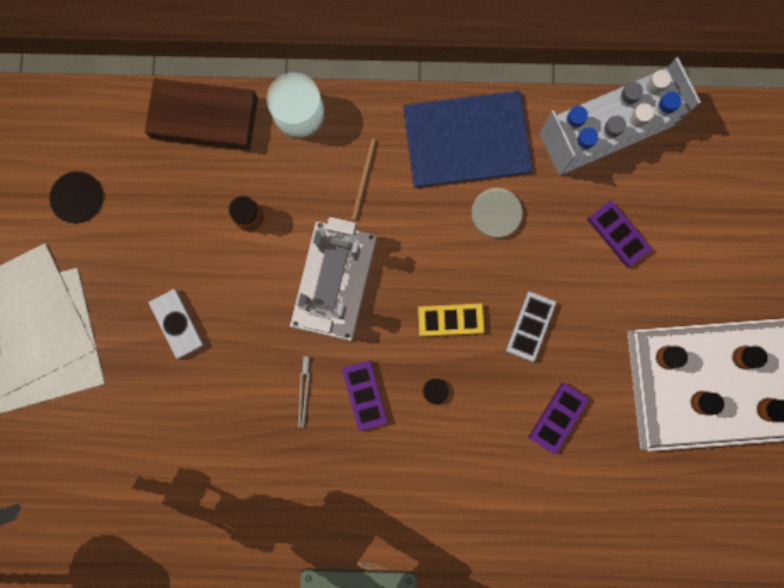

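View pics/scene0.png

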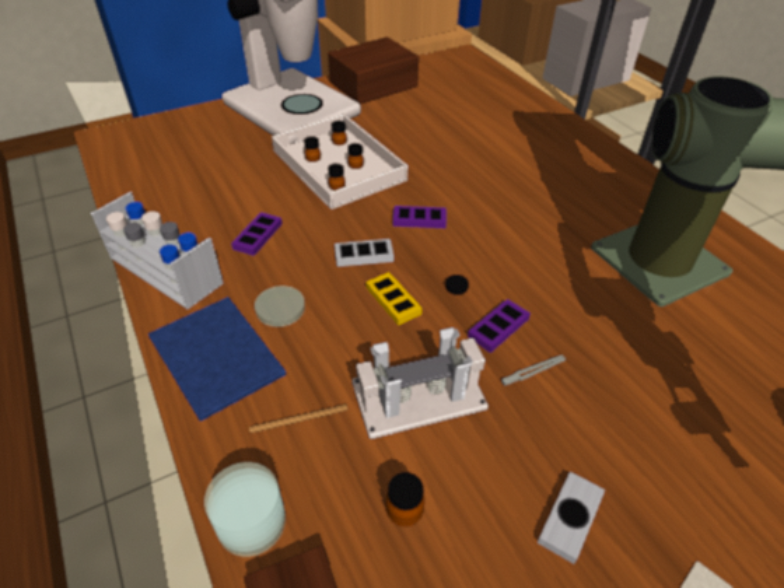

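The top view shows the magazine around (333,278), the silver slots carrier at (531,326) and the round-window one at (176,324), all in display pixels. The purple and yellow ones are look-alikes. I'm moving above the round carrier now.

Request:
{"op": "arm_command", "data": {"moves": [[[0.033,-0.0245,0],[0,0,6.75],0],[[0.033,-0.0245,0],[0,0,6.75],0],[[0.033,-0.0245,0],[0,0,6.75],0],[[0.033,-0.0245,0],[0,0,6.75],0],[[0.033,-0.0245,0],[0,0,6.75],0],[[0.033,-0.0245,0],[0,0,6.75],0],[[0.033,-0.0245,0],[0,0,6.75],0],[[0.033,-0.0245,0],[0,0,6.75],0]]}}

```text
t: 1.57
tcp_pos: [0.4977, 0.331, 0.2056]
tcp_rot: [0.0, -0.245, 0.97, 0.0]
force: [0.4, -0.3, 0.0]
opening: 0.0943
```

```bash
cat > b.py <<'E'
from h import *
import sys
from scipy.spatial.transform import Rotation as Ro
def st():
    s=r.observe(); q=s["tcp_rot"]; W=Ro.from_quat([q[1],q[2],q[3],q[0]]).as_matrix()
    print("t",s["t"],"tcp",np.round(1000*np.array(s["tcp_pos"]),1),"jaw",round(np.degrees(np.arctan2(W[1,1],W[0,1])),2),"tilt",np.round(W[:2,2],4),"F",np.round(s["force"],1),"op",s["opening"])
if __name__=="__main__":
    st(); save("wrist",sys.argv[1]); st()
    for n,z in [("carrier_round",.016),("carrier_slots",.016)]:
        for d in r.masks_of("wrist",n): print(n,d["score"],d["box"],rect("wrist",d["pixels"],z))
E
python3 b.py w1
```

```text
t 1.5667 tcp [497.7 331.  205.6] jaw 118.34 tilt [0.0003 0.0003] F [ 0.4 -0.3  0. ] op 0.09429216786051116
t 1.6167 tcp [504.3 325.7 205.6] jaw 118.34 tilt [ 0.0062 -0.0038] F [ 4.3 -2.   0.1] op 0.09409495556974742
carrier_round 0.98 [247.1, 145.4, 293.9, 235.3] [502.5 322.7 111.2  51.1  28.8]
carrier_slots 0.83 [18.2, 0.8, 67.7, 13.3] [434.3  22.8  54.2  12.  -62.2]
```

View pics/w1.png

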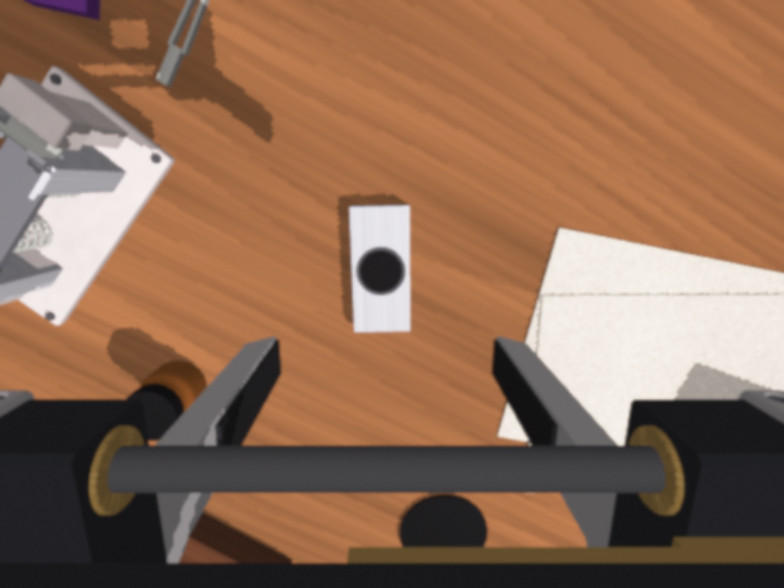

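The wrist view shows the round-window carrier at display (380,268), clear of everything else. The arm hadn't settled when the pose was read, so I'll measure again and also get the magazine from the top image.

```bash
python3 b.py w2; cat > m.py <<'E'
from h import *
px=np.array([[318,220],[376,237],[347,340],[290,327]])/1.4
P=np.array([pt("top",p,.012)[:2] for p in px])*1000
print(P.round(1),P.mean(0))
im=r.get_image("top")
for d in r.masks_of("top","carrier_slots")+r.masks_of("top","carrier_round"):
    print(round(d["score"],2),rect("top",d["pixels"],.016), im[d["pixels"]].mean(0).round())
E
python3 m.py
```

```text
t 1.7167 tcp [498.5 330.3 205.3] jaw 117.68 tilt [0.0001 0.    ] F [ 0.1  0.3 -0.3] op 0.0937451121814103
t 1.7667 tcp [496.9 331.5 205.2] jaw 117.79 tilt [-0.0008  0.0003] F [-0.1 -0.2  0. ] op 0.09401365323563399
carrier_round 0.73 [251.4, 149.4, 293.4, 235.8] [496.5 327.5 111.   50.2  29.5]
carrier_slots 0.64 [11.4, 0.6, 68.5, 15.5] [435.   22.8  60.4  13.8 -61.9]
[[686.   87.6]
 [658.3 -14.4]
 [478.3  30.2]
 [498.1 128.7]] [580.15892082  57.99727673]
0.89 [ 357.6 -328.6  111.1   55.4  -31.4] [69. 36. 79.]
0.86 [ 673.6 -434.3  111.5   57.7   38.2] [70. 36. 78.]
0.85 [387.1   0.  112.6  55.3  16. ] [70. 38. 74.]
0.65 [ 510.9 -281.4  112.2   52.4  -19.6] [103.  98.  97.]
0.55 [ 518.7 -144.8  110.7   53.2  -83.8] [147. 120.  49.]
0.19 [349.6 105.   30.3  11.7  -6. ] [118. 107.  96.]
0.68 [500.  325.2 114.5  56.1  29.4] [142. 136. 135.]
```

Request:
{"op": "arm_command", "data": {"moves": [[[0.0,-0.003,-0.033],[0,0,1.5],0],[[0,0,-0.033],[0,0,0],0],[[0,0,-0.033],[0,0,0],0],[[0,0,0],[0,0,0],0],[[0,0,0],[0,0,0],0]]}}

```text
t: 2.43
tcp_pos: [0.4938, 0.3293, 0.1047]
tcp_rot: [-0.003, -0.255, 0.967, -0.0]
force: [0.2, -0.5, -0.0]
opening: 0.094
```

```bash
python3 b.py w3; python3 b.py w3b
```

```text
t 2.4333 tcp [493.8 329.3 104.7] jaw 119.58 tilt [-0.0047 -0.0022] F [ 0.2 -0.5 -0. ] op 0.0939555680840163
t 2.4833 tcp [496.  330.2 107.2] jaw 119.57 tilt [0.0001 0.0001] F [ 0.3  0.3 -0.4] op 0.09386777988868618
carrier_round 0.93 [238.8, 156.8, 299.2, 278.3] [504.  327.1 114.   52.   29.8]
t 2.5833 tcp [498.  330.7 109.4] jaw 119.55 tilt [0.0045 0.0021] F [-0.2  0.5  0.8] op 0.09395446493338153
t 2.6333 tcp [498.2 330.7 109.6] jaw 119.53 tilt [0.005  0.0024] F [ 1.2 -0.   0.5] op 0.09399135683858198
carrier_round 0.86 [243.3, 149.8, 300.6, 267.0] [498.7 324.8 111.1  50.1  29.5]
```

Request:
{"op": "arm_command", "data": {"moves": [[[0.001,-0.0045,-0.03],[0,0,0],0],[[0,0,-0.03],[0,0,0],0],[[0,0,-0.02],[0,0,0],0],[[0,0,-0.012],[0,0,0],0],[[0,0,-0.007],[0,0,0],0],[[0,0,0],[0,0,0],0]]}}

```text
t: 3.23
tcp_pos: [0.4969, 0.3247, 0.0067]
tcp_rot: [-0.001, -0.255, 0.967, -0.0]
force: [-0.2, -0.7, -1.1]
opening: 0.0941
```

```bash
python3 b.py w4; python3 -c "
from b import *
st()"
```

```text
t 3.2333 tcp [496.9 324.7   6.7] jaw 119.5 tilt [-0.0013 -0.0006] F [-0.2 -0.7 -1.1] op 0.09409333565499747
t 3.2833 tcp [497.8 325.1   7.9] jaw 119.5 tilt [0.0006 0.0002] F [ 0.5 -0.8  0.3] op 0.09396991181370247
carrier_round 0.73 [228.6, 168.7, 321.1, 315.3] [492.4 321.5  94.6  51.8  29.6]
t 3.3833 tcp [498.8 325.6   9.2] jaw 119.5 tilt [0.0029 0.0014] F [0.3 0.6 0. ] op 0.09411526695015945
```

View pics/w4.png

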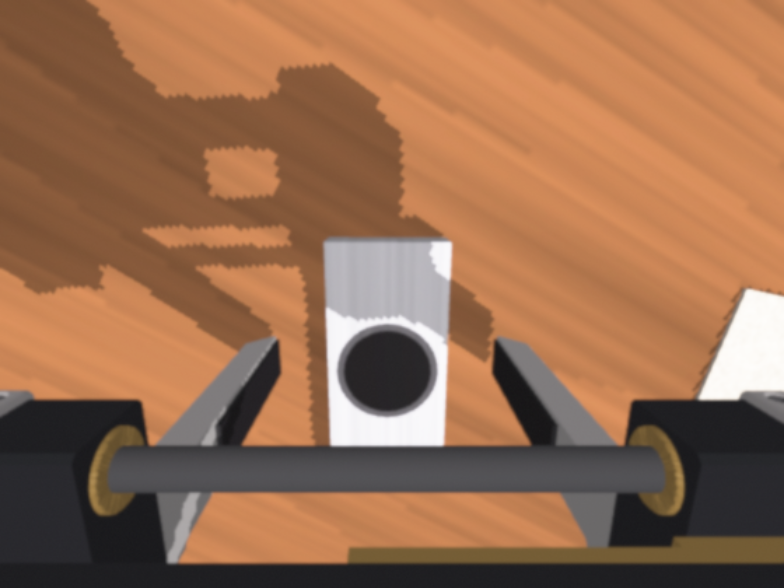

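The carrier lies midway between the fingers. Its window centre is at display (388,370), next to the fingertips.

```bash
python3 -c "
from b import *
st(); print(pt('wrist',(388/1.4,370/1.4),.015))"
```

```text
t 3.3833 tcp [498.8 325.6   9.2] jaw 119.5 tilt [0.0029 0.0014] F [0.3 0.6 0. ] op 0.09411526695015945
[0.50206395 0.32776862 0.015     ]
```

Request:
{"op": "arm_command", "data": {"moves": [[[0,0,-0.0015],[0,0,0],255],[[0,0,0],[0,0,0],255],[[0,0,0],[0,0,0],255],[[0,0,0],[0,0,0],255],[[0,0,0],[0,0,0],255],[[0,0,0],[0,0,0],255]]}}

```text
t: 3.88
tcp_pos: [0.4973, 0.3249, 0.0061]
tcp_rot: [0.0, -0.255, 0.967, 0.0]
force: [-0.3, 0.4, -0.1]
opening: 0.0573
```

Request:
{"op": "arm_command", "data": {"moves": [[[0,0,0],[0,0,0],255],[[0,0,0],[0,0,0],255],[[0,0,0.015],[0,0,0],255],[[0,0,0.035],[0,0,0],255],[[0,0,0.041],[0,0,0],255],[[0,0,0.041],[0,0,0],255],[[0,-0.01,0.041],[0,0,0],255],[[0.005,-0.015,0.021],[0,0,-3],255]]}}

```text
t: 4.55
tcp_pos: [0.5037, 0.3018, 0.205]
tcp_rot: [0.004, -0.23, 0.973, 0.001]
force: [0.4, 0.4, -1.5]
opening: 0.0492
```

Request:
{"op": "arm_command", "data": {"moves": [[[0.01,-0.032,0.0],[0,0,-6],255],[[0.011,-0.036,0],[0,0,-6],255],[[0.011,-0.036,0],[0,0,-6],255],[[0.011,-0.036,0],[0,0,-6],255],[[0.011,-0.036,0],[0,0,-6],255],[[0.01,-0.03,0],[0,0,-5],255],[[0.008,-0.022,0],[0,0,-3],255],[[0.005,-0.014,0],[0,0,-1],255]]}}

```text
t: 5.22
tcp_pos: [0.5795, 0.0552, 0.1988]
tcp_rot: [-0.0, 0.111, 0.994, -0.0]
force: [0.2, -0.4, -1.5]
opening: 0.0501
```

Request:
{"op": "arm_command", "data": {"moves": [[[0,0,0.0],[0,0,0],255],[[0,0,0],[0,0,0],255],[[0,0,0],[0,0,0],255],[[0,0,0],[0,0,0],255]]}}

```text
t: 5.55
tcp_pos: [0.5787, 0.0596, 0.1992]
tcp_rot: [-0.0, 0.108, 0.994, 0.0]
force: [0.3, 0.4, -0.8]
opening: 0.0499
```

```bash
python3 b.py w5;python3 -c "
from b import *
st()
for d in r.masks_of('wrist','magazine'): print(d['score'],d['box'])"
```

```text
t 5.55 tcp [578.7  59.6 199.2] jaw 77.64 tilt [-0.0007  0.0006] F [ 0.3  0.4 -0.8] op 0.04985529691820813
t 5.6 tcp [578.8  59.6 199.3] jaw 77.65 tilt [-0.0004  0.0004] F [-0.4 -0.1 -1.5] op 0.04953953088723501
carrier_round 0.88 [229.5, 167.8, 322.9, 317.4] [644.8  44.1 199.1 109.1 -12.4]
carrier_slots 0.74 [42.8, 147.9, 152.4, 215.0] [ 518.2 -143.8  118.2   51.6  -86. ]
carrier_slots 0.62 [0.9, 151.9, 24.1, 245.4] [ 519.6 -255.8  114.6   21.8  -25.1]
carrier_slots 0.57 [132.0, 0.4, 228.0, 93.3] [391.9  -0.4 103.9  51.2  16.9]
t 5.7 tcp [578.9  59.3 199.4] jaw 77.62 tilt [-0.0001  0.0002] F [ 0.1  0.5 -1.4] op 0.04999676751514036
0.6 [223.7, 111.5, 322.1, 172.0]
```

View pics/w5.png

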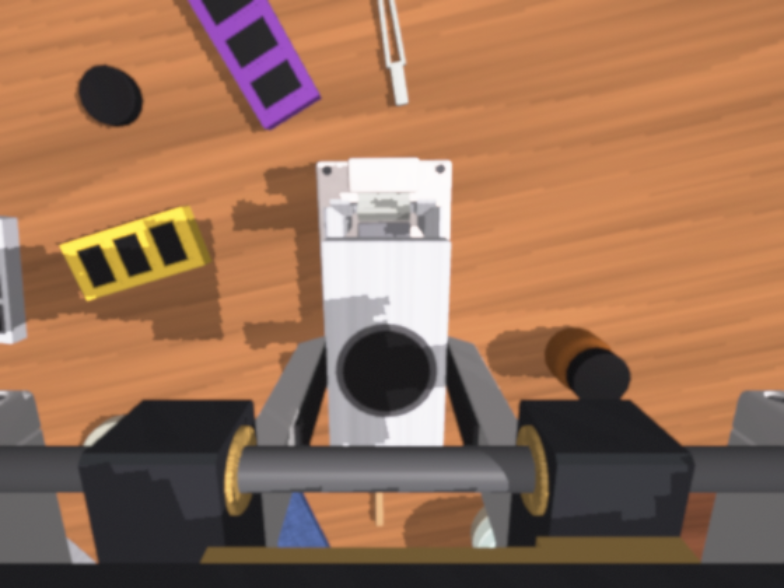

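The held carrier's near edge is at display row 240 with its window at (386,370). The magazine's near base corners are at (319,163) and (451,161), and its housing top is around (349..418,158..192).

```bash
cat > c.py <<'E'
from b import *
st()
s=r.observe(); T=np.array(s["tcp_pos"])*1000; zt=T[2]/1000+.0097
f=lambda p,z: 1000*pt('wrist',(p[0]/1.4,p[1]/1.4),z)[:2]
im=cv2.imread('pics/w5.png'); cv2.imwrite('pics/w5c.png',cv2.resize(im[140:260,290:480],None,fx=4,fy=4,interpolation=cv2.INTER_CUBIC))
a,b,w=f((323,239.5),zt),f((451,239.5),zt),f((386,370),zt)
print("car",a,b,"len",np.linalg.norm(a-b),np.degrees(np.arctan2(*(b-a)[::-1])),"win",w, "near-edge->win",w-(a+b)/2, np.linalg.norm(w-(a+b)/2))
a,b=f((318.5,163),.012),f((451.5,161.5),.012)
print("base",a,b,np.linalg.norm(a-b),np.degrees(np.arctan2(*(b-a)[::-1])),"mid",(a+b)/2)
a,b=f((349,158.5),.086),f((418,158.5),.086)
print("hous",a,b,np.linalg.norm(a-b),np.degrees(np.arctan2(*(b-a)[::-1])),"mid",(a+b)/2)
E
python3 c.py
```

```text
t 5.75 tcp [579.   59.1 199.5] jaw 77.61 tilt [-0.      0.0001] F [ 0.5 -1.1 -1.8] op 0.04965902784897154
car [522.38595907  45.56047105] [533.05486508  94.4977889 ] len 50.08679100365474 77.70129072140767 win [581.62617709  57.88177827] near-edge->win [ 53.90576501 -12.1473517 ] 55.25748505714109
base [479.88367808  24.24918584] [501.65750783 129.56931178] 107.54733185348121 78.31926034167577 mid [490.77059296  76.90924881]
hous [486.79237192  54.20030578] [496.26078866  97.63317604] 44.45295418032523 77.70186434481754 mid [491.52658029  75.91674091]
```

```bash
sleep 1
```

```text
(no output)
```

View pics/w5c.png

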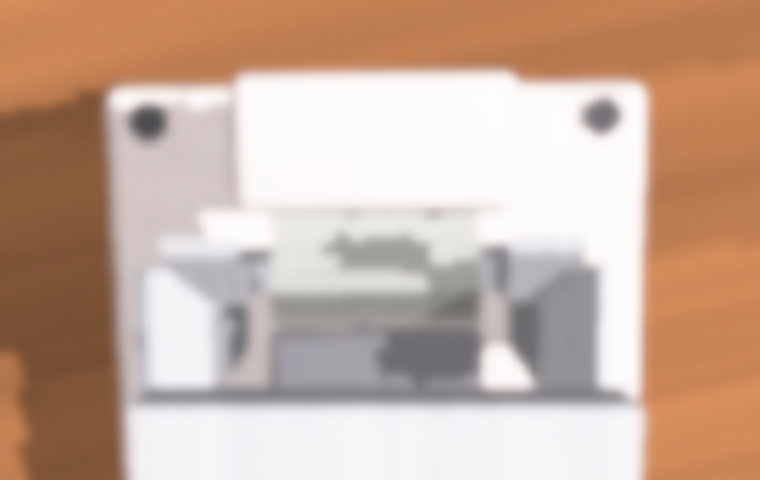

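```bash
cat > d.py <<'E'
from b import *
zt=r.observe()["tcp_pos"][2]+.0097
th=np.radians(-12.2); ex=np.array([np.cos(th),np.sin(th)]); ey=np.array([-ex[1],ex[0]])
def g(x,y,z):
    p=1000*pt('wrist',((x/4+290)/1.4,(y/4+140)/1.4),z)[:2]; return np.round([p@ex,p@ey],1)
for n,x,y,z in [("car L",127,400,zt),("car R",643,400,zt),("base L",107,90,.012),("base R",648,90,.012),("base L low",127,385,.012),("base R low",641,385,.012),("hous L",237,73,.086),("hous R",515,73,.086),("hous in",375,206,.086),("guide L",145,267,.104),("guide R",598,267,.104),("lip L",272,300,.072),("lip R",481,300,.072)]: print(n,g(x,y,z))
w=1000*pt('wrist',(386/1.4,370/1.4),zt)[:2]; print("win",w@ex,w@ey); t=np.array(r.observe()["tcp_pos"][:2])*1000; print("tcp",t@ex,t@ey)
E
python3 d.py
```

```text
car L [501.2 154.4]
car R [501.2 204.9]
base L [463.5 123.7]
base R [463.7 233.1]
base L low [523.  125.4]
base R low [523.2 233.8]
hous L [464.2 156. ]
hous R [464.3 200.8]
hous in [485.  178.2]
guide L [493.9 142.5]
guide R [494.  212.9]
lip L [501.2 160.1]
lip R [501.2 196.5]
win 556.2588150070123 179.4866035586241
tcp 553.474915899387 180.10086820947427
```

Request:
{"op": "arm_command", "data": {"moves": [[[0.001,-0.0015,-0.015],[0,0,0.2],255],[[0,0,-0.025],[0,0,0],255],[[0,0,-0.02],[0,0,0],255],[[0,0,-0.012],[0,0,0],255],[[0,0,-0.008],[0,0,0],255],[[0,0,-0.004],[0,0,0],255],[[0,0,-0.004],[0,0,0],255],[[0,0,-0.004],[0,0,0],255]]}}

```text
t: 6.42
tcp_pos: [0.5814, 0.0565, 0.1083]
tcp_rot: [0.001, 0.107, 0.994, 0.0]
force: [-0.2, 0.3, -1.5]
opening: 0.0494
```

Request:
{"op": "arm_command", "data": {"moves": [[[0,0,-0.004],[0,0,0],255],[[0,0,-0.004],[0,0,0],255]]}}

```text
t: 6.58
tcp_pos: [0.5811, 0.0564, 0.1]
tcp_rot: [0.001, 0.107, 0.994, 0.0]
force: [-0.4, 0.4, -1.1]
opening: 0.0495
```

```bash
python3 -c "
from b import *
st(); save('scene','s1'); save('wrist','w6'); st()
im=cv2.imread('pics/s1.png')
A=cv2.resize(im[280:460,320:520],None,fx=3.5,fy=3,interpolation=2); cv2.imwrite('pics/s1c.png',A)"
```

```text
t 6.5833 tcp [581.1  56.4 100. ] jaw 77.7 tilt [ 0.0018 -0.0001] F [-0.4  0.4 -1.1] op 0.049450726719142316
t 6.6833 tcp [580.   56.5  99. ] jaw 77.7 tilt [-0.0007  0.    ] F [-0.4 -0.2 -2. ] op 0.049814382232788716
```

View pics/w6.png

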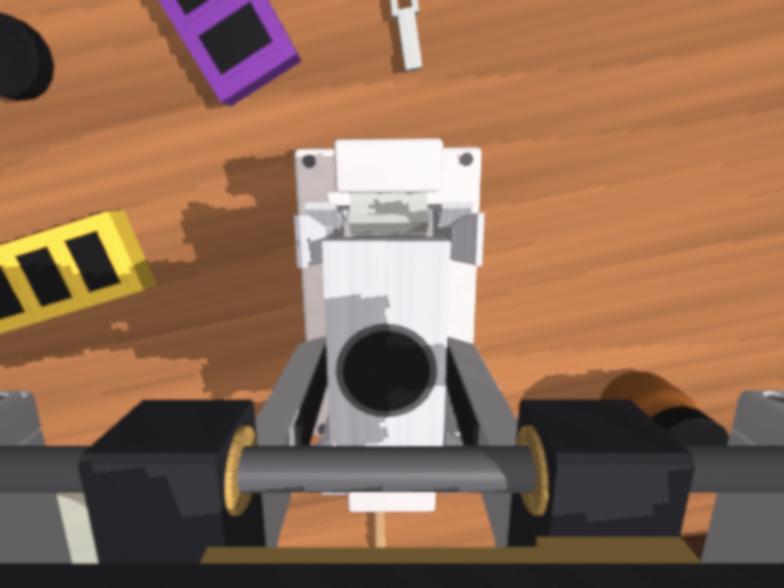

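```bash
cat > e.py <<'E'
from b import *
st(); zt=r.observe()["tcp_pos"][2]+.0097
th=np.radians(-12.2); ex=np.array([np.cos(th),np.sin(th)]); ey=np.array([-ex[1],ex[0]])
def g(n,x,y,z):
    p=1000*pt('wrist',(x/1.4,y/1.4),z)[:2]; print(n,np.round([p@ex,p@ey],1))
g("car L",322.5,240,zt);g("car R",450.5,240,zt);g("housL out",337,140,.086);g("housR out",442.5,140,.086);g("hous in",390,191,.086);g("baseL",296,151,.012);g("baseR",481.5,151,.012);g("win",386,370,zt)
g("gL",297,217,.104);g("gR",483,215,.104)
E
python3 e.py
```

```text
t 6.6833 tcp [580.   56.5  99. ] jaw 77.7 tilt [-0.0007  0.    ] F [-0.4 -0.2 -2. ] op 0.049814382232788716
car L [502.7 152.3]
car R [502.7 202.4]
housL out [463.7 156.6]
housR out [463.7 200.8]
hous in [484.4 178.9]
baseL [463.  124.6]
baseR [463.  232.9]
win [557.7 177.2]
gL [494.2 141.8]
gR [493.4 215.6]
```

The underside is at the mouth with no contact, and the carrier sits about 1.3 mm off sideways. I'll correct that and press down.

Request:
{"op": "arm_command", "data": {"moves": [[[-0.0003,0.0014,0],[0,0,0],255],[[0,0,-0.003],[0,0,0],255],[[0,0,-0.004],[0,0,0],255],[[0,0,-0.004],[0,0,0],255],[[0,0,-0.003],[0,0,0],255]]}}

```text
t: 7.1
tcp_pos: [0.5798, 0.0579, 0.0848]
tcp_rot: [-0.0, 0.107, 0.994, -0.0]
force: [0.5, 0.0, -2.3]
opening: 0.0499
```

Request:
{"op": "arm_command", "data": {"moves": [[[0,0,-0.003],[0,0,0],255],[[0,0,-0.003],[0,0,0],255],[[0,0,-0.003],[0,0,0],255]]}}

```text
t: 7.35
tcp_pos: [0.5802, 0.0579, 0.0769]
tcp_rot: [0.0, 0.107, 0.994, 0.0]
force: [-2.7, 0.1, 2.7]
opening: 0.0498
```

Request:
{"op": "arm_command", "data": {"moves": [[[0,0,-0.003],[0,0,0],255],[[0,0,-0.003],[0,0,0],255],[[0,0,-0.003],[0,0,0],255]]}}

```text
t: 7.6
tcp_pos: [0.5803, 0.0579, 0.0678]
tcp_rot: [0.0, 0.107, 0.994, 0.0]
force: [-2.6, 1.1, 5.2]
opening: 0.0496
```

Request:
{"op": "arm_command", "data": {"moves": [[[0,0,-0.003],[0,0,0],255],[[0,0,-0.003],[0,0,0],255],[[0,0,-0.003],[0,0,0],255],[[0,0,0],[0,0,0],255]]}}

```text
t: 7.93
tcp_pos: [0.5804, 0.0579, 0.0583]
tcp_rot: [0.0, 0.107, 0.994, 0.0]
force: [0.3, 0.8, 3.7]
opening: 0.0494
```

Request:
{"op": "arm_command", "data": {"moves": [[[0,0,-0.003],[0,0,0],255],[[0,0,-0.002],[0,0,0],255],[[0,0,0],[0,0,0],255],[[0,0,0],[0,0,0],255]]}}

```text
t: 8.27
tcp_pos: [0.5804, 0.0578, 0.0537]
tcp_rot: [0.0, 0.107, 0.994, -0.0]
force: [-0.8, 0.7, 3.3]
opening: 0.0493
```

```bash
python3 -c "
from b import *
st(); save('wrist','w7'); st()
for d in r.masks_of('wrist','carrier_round'): print(d['score'],d['box'])"
```

```text
t 8.2667 tcp [580.4  57.8  53.7] jaw 77.7 tilt [ 0.0009 -0.0001] F [-0.8  0.7  3.3] op 0.04933237766466338
t 8.3167 tcp [580.5  57.8  53.7] jaw 77.7 tilt [ 0.0009 -0.0001] F [-0.8 -0.1  3.7] op 0.049860490030930446
0.65 [230.2, 171.6, 321.2, 316.6]
```

View pics/w7.png

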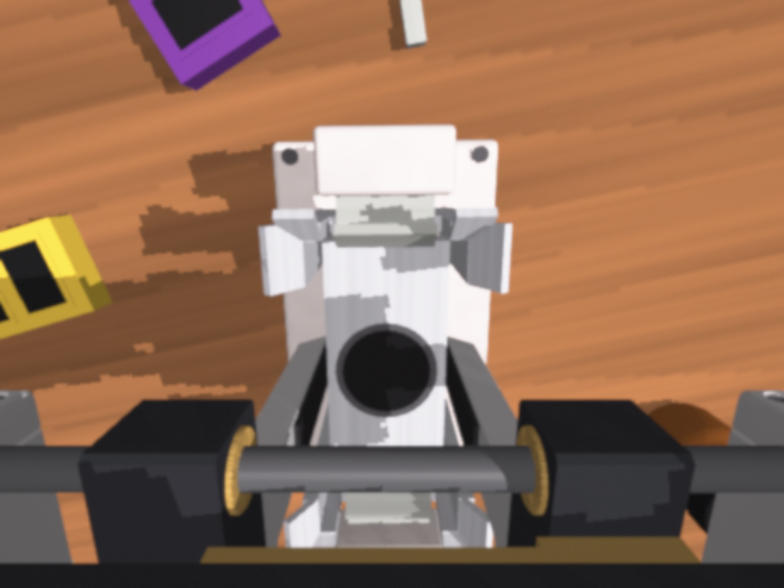

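The near lip at display (385,240) covers the carrier's edge, the window hasn't moved in the grip, and the force fell after the snap. Releasing and moving up.

Request:
{"op": "arm_command", "data": {"moves": [[[0,0,0],[0,0,0],0],[[0,0,0],[0,0,0],0],[[0,0,0],[0,0,0],0],[[0,0,0],[0,0,0],0],[[0,0,0.01],[0,0,0],0],[[0,0,0.035],[0,0,0],0],[[0,0,0.041],[0,0,0],0],[[0,0,0.041],[0,0,0],0]]}}

```text
t: 9.03
tcp_pos: [0.5789, 0.0579, 0.1814]
tcp_rot: [-0.001, 0.107, 0.994, -0.0]
force: [1.2, -0.1, 0.5]
opening: 0.0938
```

Request:
{"op": "arm_command", "data": {"moves": [[[0,0,0.02],[0,0,0],0],[[0,0,0],[0,0,0],0],[[0,0,0],[0,0,0],0]]}}

```text
t: 9.28
tcp_pos: [0.5812, 0.0579, 0.2029]
tcp_rot: [0.002, 0.107, 0.994, 0.0]
force: [0.1, -0.4, 0.1]
opening: 0.0938
```

```bash
python3 b.py w8
```

```text
t 9.2833 tcp [581.2  57.9 202.9] jaw 77.7 tilt [ 0.0046 -0.0002] F [ 0.1 -0.4  0.1] op 0.09380922970500671
t 9.3333 tcp [579.7  57.9 200.6] jaw 77.7 tilt [ 0.0001 -0.    ] F [0.2 0.2 0. ] op 0.09407710226482774
carrier_round 0.82 [249.4, 152.5, 301.0, 255.8] [590.7  54.1 128.3  58.  -12.1]
carrier_slots 0.91 [141.0, 0.6, 228.2, 87.8] [390.    1.7  98.6  50.3  17. ]
carrier_slots 0.84 [1.3, 150.8, 22.0, 239.6] [ 514.3 -253.   111.6   24.1  -24.8]
carrier_slots 0.75 [47.9, 144.8, 152.8, 208.8] [ 513.1 -141.   116.5   50.2  -85.9]
```

View pics/w8.png

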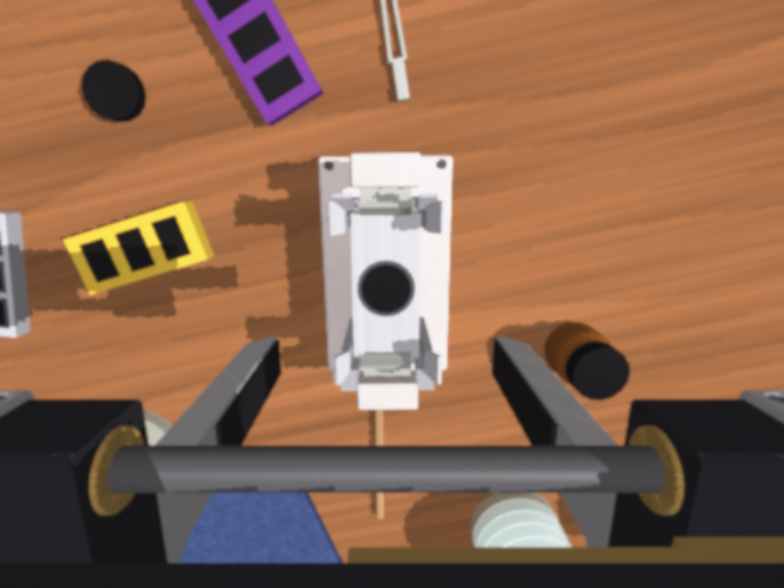

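The round carrier is held under both lips, at display (385,197) and (385,362), with its window at (386,288). Now the silver slots carrier.

Request:
{"op": "arm_command", "data": {"moves": [[[-0.005,-0.025,0],[0,0,-0.5],0],[[-0.008,-0.039,0],[0,0,-1],0],[[-0.008,-0.04,0],[0,0,-1],0],[[-0.008,-0.04,0],[0,0,-1],0],[[-0.008,-0.04,0],[0,0,-1],0],[[-0.008,-0.04,0],[0,0,-1],0],[[-0.008,-0.04,0],[0,0,-1],0],[[-0.007,-0.035,0],[0,0,-0.7],0]]}}

```text
t: 10.1
tcp_pos: [0.5179, -0.2427, 0.1979]
tcp_rot: [-0.002, 0.17, 0.985, 0.001]
force: [0.6, -0.6, 0.1]
opening: 0.0937
```

Request:
{"op": "arm_command", "data": {"moves": [[[-0.006,-0.025,0],[0,0,-0.5],0],[[-0.003,-0.015,-0.01],[0,0,0],0],[[0,0,-0.03],[0,0,0],0],[[0,0,-0.03],[0,0,0],0],[[0,0,-0.02],[0,0,0],0],[[0,0,0],[0,0,0],0],[[0,0,0],[0,0,0],0],[[0,0,0],[0,0,0],0]]}}

```text
t: 10.77
tcp_pos: [0.5114, -0.2808, 0.1106]
tcp_rot: [0.0, 0.173, 0.985, 0.0]
force: [0.6, 0.0, -0.0]
opening: 0.0939
```

```bash
python3 b.py w9; python3 b.py w9b
```

```text
t 10.7667 tcp [ 511.4 -280.8  110.6] jaw 70.05 tilt [0.0001 0.0001] F [ 0.6  0.  -0. ] op 0.093944863950634
t 10.8167 tcp [ 512.1 -281.3  111.6] jaw 70.05 tilt [ 0.0018 -0.0012] F [0.4 0.2 0.1] op 0.09402454643834557
carrier_slots 0.91 [116.4, 0.0, 200.2, 131.2] [ 359.6 -333.2  104.3   55.   -31.5]
carrier_slots 0.77 [353.8, 115.6, 489.4, 218.9] [ 517.2 -148.4  113.2   53.7  -85.6]
carrier_slots 0.71 [538.0, 1.6, 556.0, 29.8] [432.  -21.2  27.3  12.   15.8]
carrier_slots 0.67 [247.6, 147.2, 301.9, 269.9] [ 510.5 -285.5  112.8   52.   -18.9]
carrier_slots 0.6 [137.5, 352.5, 248.4, 404.0] [ 672.4 -435.2  109.1   68.2   38.6]
t 10.9167 tcp [ 512.3 -281.7  112.3] jaw 70.03 tilt [ 0.0028 -0.0021] F [ 0.6 -0.7 -0.4] op 0.09382146722653309
t 10.9667 tcp [ 512.2 -281.7  112.3] jaw 70.03 tilt [ 0.0028 -0.0021] F [-0.7  0.3  0.2] op 0.09375017839940754
carrier_slots 0.77 [351.5, 113.6, 490.8, 215.5] [ 514.8 -147.6  113.2   54.1  -86.1]
carrier_slots 0.76 [245.7, 146.4, 304.9, 266.0] [ 508.1 -283.5  110.7   49.9  -19.9]
carrier_slots 0.7 [118.4, 1.5, 199.5, 133.0] [ 358.7 -331.8  102.4   55.5  -31.2]
carrier_slots 0.58 [541.3, 0.6, 557.0, 25.6] [430.9 -20.7  24.8  10.7  16.2]
carrier_slots 0.57 [141.5, 352.6, 249.2, 401.4] [ 668.7 -431.4  108.7   64.7   38.9]
```

Request:
{"op": "arm_command", "data": {"moves": [[[-0.001,-0.003,-0.03],[0,0,0.2],0],[[0,0,-0.03],[0,0,0],0],[[0,0,-0.022],[0,0,0],0],[[0,0,-0.014],[0,0,0],0],[[0,0,-0.007],[0,0,0],0],[[0,0,0],[0,0,0],0],[[0,0,0],[0,0,0],0]]}}

```text
t: 11.65
tcp_pos: [0.5105, -0.2845, 0.0081]
tcp_rot: [0.0, 0.172, 0.985, -0.0]
force: [0.0, 0.2, 0.0]
opening: 0.094
```

```bash
python3 b.py w10
```

```text
t 11.65 tcp [ 510.5 -284.5    8.1] jaw 70.21 tilt [ 0.0008 -0.0006] F [0.  0.2 0. ] op 0.09402944569114145
t 11.7 tcp [ 511.  -284.9    8.8] jaw 70.2 tilt [ 0.0019 -0.0015] F [-0.5 -0.7 -0.1] op 0.09411281466084247
carrier_slots 0.79 [232.8, 157.0, 323.8, 316.6] [ 503.  -281.8   98.5   50.9  -19.7]
carrier_slots 0.77 [399.0, 116.8, 557.8, 264.5] [ 516.9 -160.4   92.3   55.7  -85.5]
carrier_slots 0.7 [26.3, 0.7, 151.0, 133.1] [ 375.8 -341.3   66.5   57.3  -31.5]
```

View pics/w10.png

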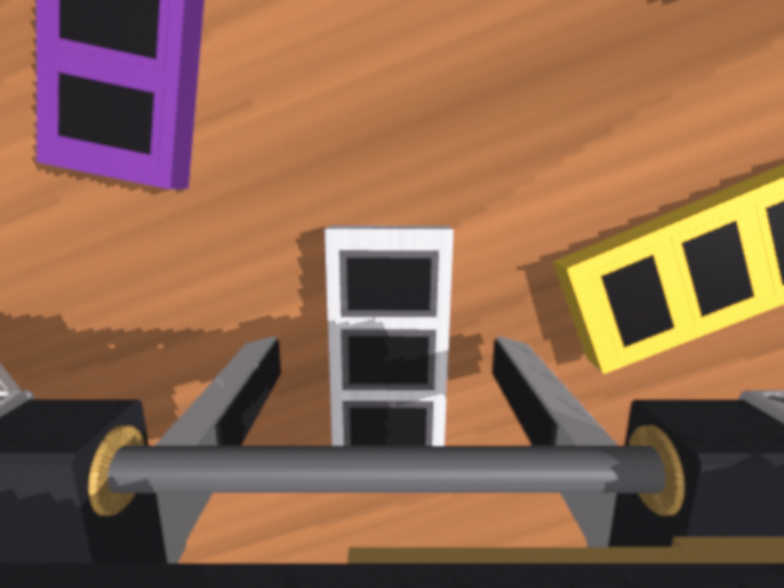

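The silver slots carrier lies between the fingers, its middle window at display (390,358), clear of the yellow one. Gripping.

Request:
{"op": "arm_command", "data": {"moves": [[[0,0,-0.002],[0,0,0],255],[[0,0,0],[0,0,0],255],[[0,0,0],[0,0,0],255],[[0,0,0],[0,0,0],255],[[0,0,0],[0,0,0],255],[[0,0,0],[0,0,0],255],[[0,0,0],[0,0,0],255],[[0,0,0],[0,0,0],255]]}}

```text
t: 12.47
tcp_pos: [0.51, -0.284, 0.0054]
tcp_rot: [-0.0, 0.172, 0.985, 0.0]
force: [-0.2, -0.2, -0.3]
opening: 0.0495
```

Request:
{"op": "arm_command", "data": {"moves": [[[0,0,0],[0,0,0],255],[[0,0,0.015],[0,0,0],255],[[0,0,0.035],[0,0,0],255],[[0,0,0.041],[0,0,0],255],[[0,0,0.041],[0,0,0],255],[[0.002,0.01,0.04],[0,0,0],255],[[0.004,0.025,0.021],[0,0,0.5],255],[[0.007,0.035,0],[0,0,1],255]]}}

```text
t: 13.13
tcp_pos: [0.5265, -0.2178, 0.2059]
tcp_rot: [0.006, 0.161, 0.987, -0.003]
force: [1.8, -0.6, -1.0]
opening: 0.0492
```

Request:
{"op": "arm_command", "data": {"moves": [[[0.008,0.04,0],[0,0,1],255],[[0.008,0.04,0],[0,0,1],255],[[0.008,0.04,0],[0,0,1],255],[[0.008,0.04,0],[0,0,1],255],[[0.008,0.04,0],[0,0,1],255],[[0.009,0.04,0],[0,0,1],255],[[0.009,0.035,0],[0,0,0.5],255],[[0.007,0.025,0],[0,0,0.5],255]]}}

```text
t: 13.8
tcp_pos: [0.5877, 0.0893, 0.198]
tcp_rot: [-0.0, 0.097, 0.995, 0.0]
force: [-0.4, 0.4, -0.7]
opening: 0.0498
```

Request:
{"op": "arm_command", "data": {"moves": [[[0.004,0.012,0],[0,0,0],255],[[0,0,-0.02],[0,0,0],255],[[0,0,-0.025],[0,0,0],255],[[0,0,-0.02],[0,0,0],255],[[0,0,-0.01],[0,0,0],255],[[0,0,0],[0,0,0],255],[[0,0,0],[0,0,0],255],[[0,0,0],[0,0,0],255]]}}

```text
t: 14.47
tcp_pos: [0.5931, 0.0974, 0.1249]
tcp_rot: [0.001, 0.099, 0.995, 0.0]
force: [0.7, 0.4, -1.4]
opening: 0.0499
```

```bash
python3 b.py w11
```

```text
t 14.4667 tcp [593.1  97.4 124.9] jaw 78.67 tilt [ 0.0024 -0.0001] F [ 0.7  0.4 -1.4] op 0.04987110042947901
t 14.5167 tcp [593.5  97.5 125.3] jaw 78.67 tilt [ 0.0033 -0.0001] F [ 0.3  0.1 -1.8] op 0.04998998690324468
carrier_round 0.78 [188.7, 152.9, 254.8, 269.7] [588.7  46.1 118.8  62.1 -12. ]
carrier_round 0.17 [193.6, 129.2, 247.3, 157.3] [521.9  58.5  47.6  23.1  78.8]
carrier_slots 0.83 [229.7, 159.1, 323.5, 317.6] [628.4  89.9 163.   87.6 -11.3]
carrier_slots 0.83 [1.2, 140.4, 80.3, 212.3] [ 516.1 -123.4   84.5   50.1  -85.6]
carrier_slots 0.78 [75.6, 0.0, 170.4, 71.9] [412.1   7.4  65.5  53.5  17.6]
```

View pics/w11.png

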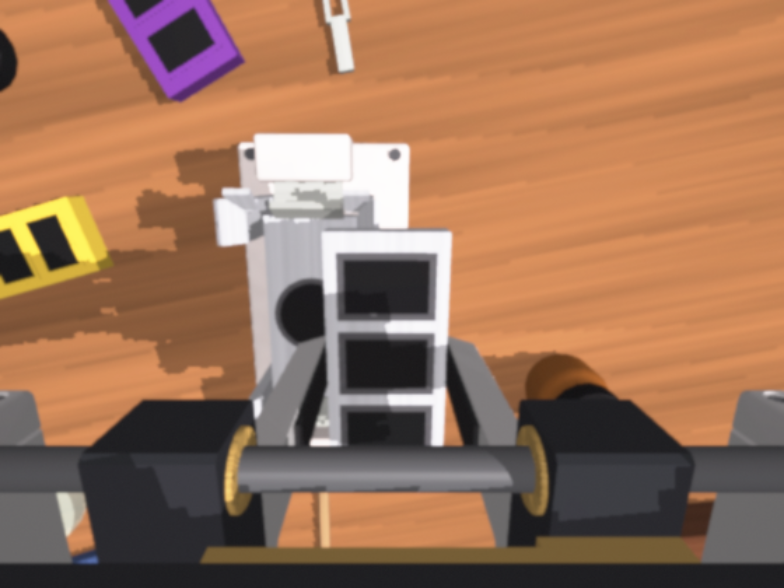

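The slots carrier is held square, near edge at display row 231, but 40 mm too far to +y because I summed the moves wrongly. It is clear above the magazine. I'll compute the correction from where the round carrier went in (TCP 580.4, 57.8) and the difference in grip along the length.

```bash
cat > g.py <<'E'
from b import *
st(); s=r.observe(); t=np.array(s["tcp_pos"][:2])*1000; zt=s["tcp_pos"][2]+.0107
th=np.radians(-12.2); ex=np.array([np.cos(th),np.sin(th)]); ey=np.array([-ex[1],ex[0]])
f=lambda x,y,z:1000*pt('wrist',(x/1.4,y/1.4),z)[:2]
im=cv2.cvtColor(cv2.imread('pics/w11.png'),6)[:,386].astype(int); im7=cv2.cvtColor(cv2.imread('pics/w6.png'),6)[:,386].astype(int)
print(im[222:240],im7[230:248])
d=f(386,231,zt)-f(386,240,zt-.001); print("edge diff slots-round",d@ex,d@ey)
L,R=f(321.5,231,zt),f(451.5,231,zt); c=(L+R)/2+55*ex; print("car",c, np.linalg.norm(L-R))
h=(f(255,134,.086)+f(352,134,.086))/2+93*ex; h2=f(303,181,.086)+71*ex; b=(f(239,144,.012)+f(409.5,144,.012))/2+95*ex
print("mag",h,h2,b); 
for q in (h,h2,b): print("shift",(q-c).round(1))
print("by tcp",np.array([580.4,57.8])-t-d)
E
python3 g.py
```

```text
t 14.6167 tcp [593.3  97.7 125.2] jaw 78.69 tilt [0.0032 0.    ] F [-0.3 -0.5 -1.1] op 0.04942392002675235
[253 253 253 252 247 239 206 177 163 189 217 238 246 247 248 248 248 248] [142 139 138 135 132 122 116 115 121 138 164 199 221 233 238 239 239 239]
edge diff slots-round -3.6084662994719476 -0.06332398365684785
car [592.05872141  96.55848086] 50.265240173361136
mag [582.11300246  57.85891725] [581.45152183  57.05007386] [582.69604443  57.48404902]
shift [ -9.9 -38.7]
shift [-10.6 -39.5]
shift [ -9.4 -39.1]
by tcp [ -9.32655273 -40.62149923]
```

Request:
{"op": "arm_command", "data": {"moves": [[[-0.0025,-0.01,0],[0,0,-0.4],255],[[-0.0035,-0.014,0],[0,0,-0.5],255],[[-0.0025,-0.01,0],[0,0,0],255],[[-0.0013,-0.0056,0],[0,0,0],255],[[0,0,-0.006],[0,0,0],255],[[0,0,-0.004],[0,0,0],255],[[0,0,0],[0,0,0],255],[[0,0,0],[0,0,0],255]]}}

```text
t: 15.28
tcp_pos: [0.5816, 0.0586, 0.1126]
tcp_rot: [-0.001, 0.106, 0.994, 0.0]
force: [-0.2, -0.1, -0.8]
opening: 0.0495
```

```bash
cat > k.py <<'E'
from b import *
st(); save('wrist','w12'); st()
g=cv2.cvtColor(cv2.imread('pics/w12.png'),6).astype(int)
hs=cv2.cvtColor(cv2.imread('pics/w12.png'),40) # HSV
row=lambda y:[(x,int(b-a)) for x,(a,b) in enumerate(zip(g[y,:-3],g[y,3:])) if abs(b-a)>25 and 250<x<520]
col=lambda x:[(y,int(b-a)) for y,(a,b) in enumerate(zip(g[:-3,x],g[3:,x])) if abs(b-a)>12 and 100<y<270]
for y in (150,165,250): print(y,row(y))
for x in (340,386,420): print(x,col(x))
E
python3 k.py
```

```text
t 15.2833 tcp [581.6  58.6 112.6] jaw 77.82 tilt [-0.0015  0.0003] F [-0.2 -0.1 -0.8] op 0.04954508891250794
t 15.3333 tcp [582.   58.7 113. ] jaw 77.83 tilt [-0.0008  0.0002] F [ 0.2  0.5 -1.1] op 0.04938519630687273
150 [(293, 33), (294, 60), (295, 77), (296, 75), (297, 55), (298, 29), (332, 26), (333, 35), (334, 27), (469, -39), (470, -63), (471, -67), (472, -52), (473, -26)]
165 [(292, 26), (293, 46), (294, 63), (295, 63), (296, 52), (297, 34), (301, -41), (302, -55), (303, -59), (304, -52), (305, -38), (310, 37), (311, 58), (312, 66), (313, 59), (314, 43), (332, 27), (333, 43), (334, 37), (452, -36), (453, -45), (454, -45), (458, 31), (459, 39), (460, 37), (461, 30), (469, -30), (470, -65), (471, -80), (472, -73), (473, -38)]
250 [(294, 29), (295, 44), (296, 47), (297, 38), (318, 27), (319, 56), (320, 65), (321, 60), (322, 35), (447, -26), (448, -52), (449, -70), (450, -67), (451, -45), (461, 51), (462, 81), (463, 70), (464, 47), (467, -35), (468, -59), (469, -75), (470, -57), (471, -33)]
340 [(136, 22), (137, 52), (138, 71), (139, 75), (140, 53), (141, 29), (185, -17), (186, -1
[... 671 characters left out ...]
-35), (216, -50), (217, -55), (218, -39), (219, -21), (228, 47), (229, 75), (230, 82), (231, 58), (232, 29), (248, -17), (249, -45), (250, -77), (251, -96), (252, -83), (253, -49), (254, -23), (255, -13), (256, -23), (257, -36), (258, -46), (259, -47), (260, -35), (261, -21)]
420 [(135, 21), (136, 48), (137, 76), (138, 75), (139, 56), (140, 26), (185, -19), (186, -19), (189, 20), (198, -21), (199, -35), (200, -40), (201, -34), (202, -22), (215, -16), (216, -16), (227, 14), (228, 49), (229, 75), (230, 83), (231, 58), (232, 29), (248, -15), (249, -43), (250, -77), (251, -98), (252, -85), (253, -51), (254, -23), (255, -13), (256, -19), (257, -34), (258, -46), (259, -51), (260, -37), (261, -21)]
```

```bash
cat > l.py <<'E'
from b import *
st(); zt=r.observe()["tcp_pos"][2]+.0107
th=np.radians(-12.2); ex=np.array([np.cos(th),np.sin(th)]); ey=np.array([-ex[1],ex[0]])
def g(n,x,y,z,o=0):
    p=1000*pt('wrist',(x/1.4,y/1.4),z)[:2]; print(n,np.round([p@ex+o,p@ey],1))
g("car",386.2,231.2,zt,55);g("housL out",334.8,139.3,.086,93);g("hous in",386,187.5,.086,71);g("baseL",297.5,150,.012);g("baseR",472.5,150,.012)
E
python3 l.py
```

```text
t 15.3333 tcp [582.   58.7 113. ] jaw 77.83 tilt [-0.0008  0.0002] F [ 0.2  0.5 -1.1] op 0.04938519630687273
car [555.6 179.7]
housL out [556.6 156.5]
hous in [555.6 179.6]
baseL [463.  125.2]
baseR [462.8 232.6]
```

Request:
{"op": "arm_command", "data": {"moves": [[[0.0013,-0.0013,-0.002],[0,0,0],255],[[0,0,-0.004],[0,0,0],255],[[0,0,-0.004],[0,0,0],255],[[0,0,-0.004],[0,0,0],255],[[0,0,-0.004],[0,0,0],255],[[0,0,0],[0,0,0],255]]}}

```text
t: 15.83
tcp_pos: [0.5825, 0.0571, 0.094]
tcp_rot: [-0.001, 0.106, 0.994, -0.0]
force: [0.3, -0.6, -1.4]
opening: 0.0498
```

Request:
{"op": "arm_command", "data": {"moves": [[[0,0,-0.004],[0,0,0],255],[[0,0,-0.004],[0,0,0],255],[[0,0,-0.003],[0,0,0],255],[[0,0,-0.003],[0,0,0],255],[[0,0,-0.003],[0,0,0],255]]}}

```text
t: 16.25
tcp_pos: [0.584, 0.057, 0.0792]
tcp_rot: [0.0, 0.106, 0.994, 0.0]
force: [-3.9, 0.1, 8.7]
opening: 0.0496
```

Request:
{"op": "arm_command", "data": {"moves": [[[0,0,-0.003],[0,0,0],255],[[0,0,-0.003],[0,0,0],255],[[0,0,-0.003],[0,0,0],255]]}}

```text
t: 16.5
tcp_pos: [0.584, 0.0571, 0.0706]
tcp_rot: [0.001, 0.106, 0.994, 0.0]
force: [-3.6, 0.8, 6.5]
opening: 0.0491
```

Request:
{"op": "arm_command", "data": {"moves": [[[0,0,-0.003],[0,0,0],255],[[0,0,-0.003],[0,0,0],255],[[0,0,-0.003],[0,0,0],255]]}}

```text
t: 16.75
tcp_pos: [0.5841, 0.0571, 0.0617]
tcp_rot: [0.001, 0.106, 0.994, 0.0]
force: [-2.6, 0.4, 6.4]
opening: 0.0496
```

Request:
{"op": "arm_command", "data": {"moves": [[[0,0,-0.003],[0,0,0],255],[[0,0,-0.003],[0,0,0],255],[[0,0,-0.002],[0,0,0],255],[[0,0,0],[0,0,0],255],[[0,0,0],[0,0,0],255]]}}

```text
t: 17.17
tcp_pos: [0.584, 0.0571, 0.0532]
tcp_rot: [0.001, 0.106, 0.994, 0.0]
force: [-2.6, 0.4, 4.8]
opening: 0.0497
```

```bash
cat > k2.py <<'E'
from b import *
import sys
st(); save('wrist',sys.argv[1]); st()
g=cv2.cvtColor(cv2.imread(f'pics/{sys.argv[1]}.png'),6).astype(int)
g7=cv2.cvtColor(cv2.imread('pics/w7.png'),6).astype(int)
for x in (350,420):
  for q in (g,g7): print(x,[(y,int(b-a)) for y,(a,b) in enumerate(zip(q[:-3,x],q[3:,x])) if abs(b-a)>12 and 110<y<290])
E
python3 k2.py w13
```

```text
t 17.1667 tcp [584.   57.1  53.2] jaw 77.81 tilt [0.0011 0.0001] F [-2.6  0.4  4.8] op 0.049743670064149516
t 17.2167 tcp [584.   57.1  53.2] jaw 77.81 tilt [0.0011 0.    ] F [-2.4  0.7  5.6] op 0.04926140831804005
350 [(111, 76), (112, 71), (113, 49), (114, 26), (115, 13), (177, -14), (178, -22), (179, -32), (180, -36), (181, -28), (183, 23), (184, 29), (185, 17), (220, -19), (221, -39), (222, -52), (223, -52), (224, -36), (225, -18), (233, 25), (234, 46), (235, 66), (236, 62), (237, 44), (238, 19), (248, -19), (249, -49), (250, -77), (251, -92), (252, -77), (253, -46), (254, -22), (256, -18), (257, -32), (258, -44), (259, -47), (260, -34), (261, -19)]
350 [(121, 15), (122, 37), (123, 66), (124, 74), (125, 67), (126, 43), (127, 25), (128, 13), (189, -16), (190, -27), (191, -34), (192, -34), (195, 26), (196, 18), (219, -13), (220, -22), (221, -14), (230, -15), (231, -29), (232, -43), (233, -49), (234, -43), (235, -27), (243, 27), (244, 50), (245, 70), (246, 61), (247, 40), (248, 14)]
420 [(111, 77), (112, 61), (113, 37), (114, 17), (177, -18), (178, -29), (179, -45), (180, -55), (181, -47), (182, -16), (183, 25), (184, 46), (185, 46), (186, 26), (205, -26), (206, -45), (207, -51), (208, -41), (209, -25), (220, -13), (225, -14), (226, -18), (227, -20), (228, -13), (233, 20), (234, 36), (235, 44), (236, 40), (237, 28), (238, 14), (248, -21), (249, -42), (250, -60), (251, -65), (252, -53), (253, -33), (254, -17), (256, -13), (257, -21), (258, -26), (259, -22), (260, -13)]
420 [(120, 14), (121, 33), (122, 57), (123, 74), (124, 68), (125, 49), (126, 26), (127, 14), (188, -15), (189, -22), (190, -38), (191, -45), (192, -40), (194, 24), (195, 38), (196, 26), (214, -13), (215, -30), (216, -46), (217, -51), (218, -37), (219, -21), (231, -17), (232, -14), (236, -14), (237, -17), (238, -14), (243, 28), (244, 41), (245, 45), (246, 33), (247, 19), (266, 26), (267, 46), (268, 52), (269, 43), (270, 22)]
```

The near lip covers the carrier's near edge, in the same pattern as the first time. Releasing and going up.

Request:
{"op": "arm_command", "data": {"moves": [[[0,0,0],[0,0,0],0],[[0,0,0],[0,0,0],0],[[0,0,0],[0,0,0],0],[[0,0,0],[0,0,0],0],[[0,0,0.01],[0,0,0],0],[[0,0,0.035],[0,0,0],0],[[0,0,0.041],[0,0,0],0],[[0,0,0.041],[0,0,0],0]]}}

```text
t: 17.88
tcp_pos: [0.5824, 0.057, 0.1803]
tcp_rot: [-0.001, 0.106, 0.994, -0.0]
force: [1.0, 0.4, 0.5]
opening: 0.0938
```

Request:
{"op": "arm_command", "data": {"moves": [[[0,0,0.02],[0,0,0],0],[[0,0,0],[0,0,0],0],[[0,0,0],[0,0,0],0],[[0,0,0],[0,0,0],0],[[0,0,0],[0,0,0],0]]}}

```text
t: 18.3
tcp_pos: [0.5819, 0.057, 0.1972]
tcp_rot: [-0.002, 0.106, 0.994, -0.0]
force: [0.5, -0.3, -0.4]
opening: 0.0938
```

```bash
python3 -c "
from b import *
st(); w=save('wrist','w14'); s=save('scene','s14')
A=cv2.resize(w[90:310,200:350],(545,800)[:2] and (409,600)); B=cv2.resize(s[215:330,235:360],(391,600)) 
cv2.imwrite('pics/f.png',np.hstack([A,B])[:,:,::-1])"
```

```text
t 18.3 tcp [581.9  57.  197.2] jaw 77.8 tilt [-0.0043  0.0002] F [ 0.5 -0.3 -0.4] op 0.09376096253789626
```

View pics/f.png

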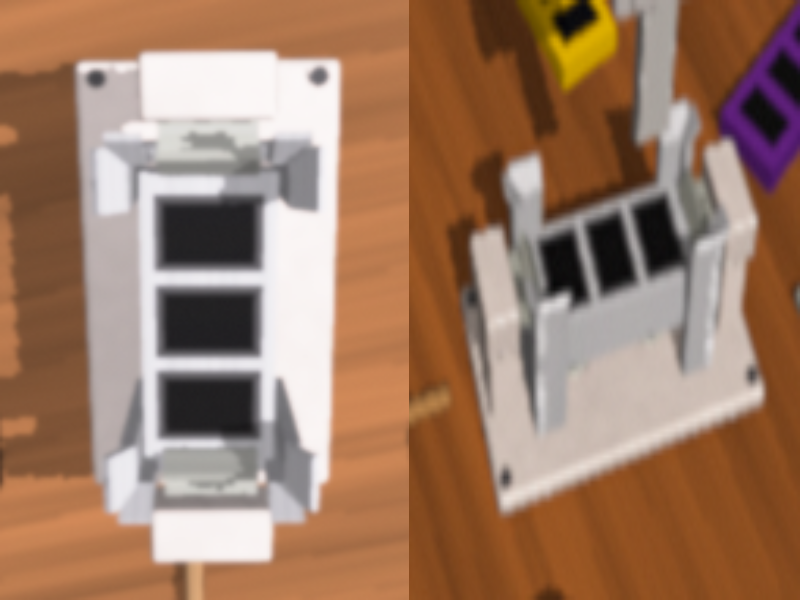

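The three-window carrier sits level and centred under both lips, at crop (210,145) and (210,470). The stacked pair's side is visible parallel to the base. Handing in.

```bash
python3 -c "
from b import *
st(); print(r.close_job())"
```

```text
t 18.4 tcp [582.1  57.  197.1] jaw 77.8 tilt [-0.0042  0.0002] F [ 0.3  0.3 -0.2] op 0.09405303127431688
the job is handed in; nothing more can be done
None
```

I loaded both carriers and handed the job in at 18.4 s of the 64 s allowed. The round-window carrier went in first, alone, and the silver three-window one was pressed in on top of it. `close_job` gives no verdict.

- **Round carrier:** the wrist pictures taken before and after I let go showed it level and centred. After release, both lips were out over its ends.
- **Three-window carrier:** the final wrist and scene views show it level and centred, with both lips over its ends. The push force dropped after it passed the lips. The lower carrier shows only as part of the stack's side, so I judged its position from that.
- **Gripper:** open and clear, with the TCP about 197 mm above the bench and almost no force on it.
- **Bystanders and look-alikes:** I did not touch any of them, though I took no final measurement of where they are.

- **Overshoot:** carrying the second carrier over, I went about 40 mm too far in y because I added up the moves wrongly. It stayed above the magazine and touched nothing, and I corrected it before going down.
- **Measurement spread:** the position estimates disagreed by 1 to 2 mm because the arm swings slightly after each stop. I set the second carrier's position between the camera estimate and the spot where the first one had gone in.
- **Not measured:** I judged the lips and the levelness from the pictures and did not read any joint values.

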